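# Clamp a stone specimen on the analyser window

## Task

Swing the press arm clockwise over the stone specimen until it rests against its stop. Then turn the black knob clockwise until the pressing foot just touches the stone, add a quarter of a turn more, and let go. Do not touch the stone yourself; it must stay standing where it is on the window, never be squeezed much harder than that, and the other things must be left alone.

Things in the scene. Friction and masses are not known exactly. Their poses are not given: they have to be found in the camera images.
- press: Specimen press, fixed. Origin on the table top straight below the window's centre; z up. Base plate 12 mm thick, x -120 to +170, y -75 to +75 mm in its frame. A 28 mm post at x = +115 mm, y = 0 carries a grey swing arm 26 mm wide, underside 154 and top 170 mm above the table (hub 44 mm wide on the post, top 171 mm). The arm's end carries the knob and, below it, a sprung foot of 22 mm diameter.
- swing_arm (a joint): Arm angle about its post: 0 = against its fixed stop, pointing along the press's -x with the knob above the window; positive = swung away anticlockwise from above (to the press's -y side). Starts at 0.55 to 1.0 rad, stays where left, takes 2 to 3 N at the knob to swing; at the stop the force rises sharply. Turning the knob clockwise pushes the arm towards the stop.
- knob (a joint): Knob turn in rad, 0 at the start (its lower end), growing clockwise from above; lowers the foot 32 mm a turn. Drags with 0.15 N m, stays where left. First touch (anywhere from 0.4 to 3.6 rad, the foot starting 2 to 18 mm clear) loads the stone with 14 N at once: the torque jumps by about 0.07 N m, then rises 0.002 N m (0.4 N on the stone) per 0.1 rad.
- knob_grip (a point): Point on the knob's upright axis, 197 mm above the table, a good height to grip. Black round ribbed knob, 40 mm diameter, 180 to 210 mm above the table, white mark on top, on a 24 mm collar with its underside 10 mm above the arm's top. It sits 115 mm from the post's axis and does not rise or sink when turned.
- specimen: Cream stone core, 42 mm in diameter and 34 mm high with flat ends, loose, standing upright on the analyser's window within 4 mm of its middle. Origin at the centre of its underside. It is already in place and need not be handled.
- analyser: Yellow analyser head, fixed on the press's base plate, 104 x 104 mm, with a grey top and a black round window; the window is 80 mm above the table and 68 mm above this origin (centre of its underside).
- cal_ring: Bystander: small steel ring, 32 mm in diameter, 10 mm high, lying on the base plate. Origin under its centre.
- stone_a: Bystander: brown-grey stone core, 48 mm in diameter, 40 mm high, in the grey sample tray. Origin under its centre.
- stone_b: Bystander: dark brown stone core, 38 mm in diameter, 30 mm high, in the grey sample tray. Origin under its centre.
- battery: Bystander: black battery pack, 75 x 50 x 40 mm, on the table. Origin under its centre.
- mug: Bystander: blue mug, 80 mm in diameter, 95 mm high, on the table. Origin under its centre.
- brush: Bystander: cleaning brush with a wooden handle, under 220 mm long, lying on the table. Origin under its middle.
Mind the look-alikes: they are no part of the job. Leave any pink look-alike of the specimen alone.

How it is judged:
On the way, in this order (a step that is already met when the one before it is completed fails the run):
1. the arm rests against its stop over the stone (value of joint swing_arm below 0.04 rad), for 0.2 s.
2. the foot presses on the stone (contact force between press and specimen above 6 N and value of joint swing_arm below 0.05 rad), for 0.1 s.
At the end, for the whole second after the job is handed in: The arm is within 0.05 rad of its stop; the foot presses the stone with 18.4 to 21.6 N, which is a quarter of a turn past first touch, give or take 0.065 of a turn (0.4 rad); the stone stands upright (within 0.06 rad) on the window; knob and stone are at rest (contact force between press and specimen between 18.4 and 21.6 N and value of joint swing_arm below 0.05 rad and angle between specimen's own z axis and vertical below 0.06 rad and z of specimen in the frame of press between 0.077 and 0.083 m and linear speed of specimen below 0.01 m/s and velocity of joint knob between -0.05 and 0.05 rad/s).
It fails at once if the stone is squeezed with more than 24.2 N (0.42 turn past touch) (contact force between press and specimen above 24.2 N).
It fails at once if the stone is shifted more than 8 mm (distance of specimen from where it was at the start of the episode above 0.008 m).
It fails at once if the stone is touched by the robot (contact force between any of the fingers, the arm and specimen above 0.5 N).
It fails at once if another thing is moved more than 15 mm (distance of any of cal_ring, stone_a, stone_b, battery, mug, brush from where it was at the start of the episode above 0.015 m).
It also fails if it takes over 72 s, if anything falls off the work surface, if the arm or the gripper's body presses on something with over 40 N, if the wrist force passes 120 N, or if a joint passes its speed limit or range.

## Robot

A 6-joint arm with a two-finger parallel gripper is mounted at the origin on the work surface. World frame = base frame: x ahead of the robot, y to its left, z up, the work surface at z = 0. Lengths are in m, angles in rad, forces in N, time in s.
With the tool pointing down it reaches from about 0.35 to 0.975 m from the base axis. Payload 4.9 kg.
Tool frame: the origin (TCP) lies midway between the tips of the shut fingers; the grasp point (between the pads) lies 19 mm behind it (manip.pinch_z is the distance from the TCP to the grasp point, in m); z points along the fingers, y is the direction in which the jaws open and shut (so a half turn about z gives the same grasp; the last joint's range is limited). The gripper opens to 85 mm and grips with 20 to 120 N. Pads are 22 mm wide; open, the fingers measure 114 mm over their backs; the gripper's body (76 mm by 85 mm) begins 54 mm behind the grasp point. The pads swing forward as they close: fully open they stand 13 mm farther back than shut.
Start: joints at [1.184, 0.053, 1.613, -0, 1.476, -0.119], TCP at [0.165, 0.603, 0.231] pointing down, gripper open.
Joint ranges: [-3.01, 3.01], [-1.01, 2.22], [0.06, 2.58], [-1.02, 4.17], [0.09, 2.62], [-3.14, 3.14]. Speed limits (rad/s): [2.57, 2.57, 3.14, 3.14, 3.14, 3.14].

## Interface

Orientations are given as a unit quaternion [w, x, y, z].
In Python, from plant import manip gives the robot as it stands.
- The arm moves only by the tool drive_tool, never from a script. Its argument "commands" is text: rows parted by semicolons, each of 5 numbers parted by spaces: the finger opening in mm, from 0 to 85.4, then the shift along the tool's x, y, z in units of 30 mm (1.0 is 30 mm), then the turn about the tool's z in degrees. A call has exactly 8 rows; each row shifts and turns the commanded pose from where the row before left it, along the tool's axes as they then stand; what a row does not reach is not made up. A row lasts 1/8 s, in which the tool goes at most 62.5 mm and 10.7 degrees, less where a joint would pass 70% of its speed; a pose out of reach is approached as far as the arm can. A call is refused whole if a number of a shift passes 1 or a number of a turn 10.7, either way. A call with a gripper value outside its range is refused whole. The fingers move at their own pace and stop on an object; the grip force is fixed at half the most. Time passes only in rows, so rows that do not move let the fingers close, or fill a call up. It gives the time, the measured TCP pose, the force and the opening at its end, in the units of the state.
- manip.state(): the state, without advancing time (a new reading comes with each control period).
- manip.grab_frame(name): name is "scene" or "top"; returns the picture (400x640x3 uint8, red, green, blue); there is no depth.
- manip.camera_params(name): a dict with "fx", "fy", "cx", "cy" (pixels), "xyz" and "orientation" of the camera in the world. Camera axes: x right, y down, z forward; pixel columns grow to the right and rows downward; lengths in m; the calibration is good to about 2 mm. A picture is of the moment at which its call begins. camera_params takes no time and is no camera call.
- manip.job_done(): hands the job in, once; it reports no verdict.
The state is a dict: "time": time; "joint_pos": joint angles; "joint_vel": joint speeds; "joint_efforts": joint torques, N m; "tool_pos": TCP position; "tool_rot": TCP orientation; "contact_force": force on the tool from outside, world axes, zero at the start; "ft_torque": the same for the moment, N m; "gripper_width": opening from 0.0 (shut) to 1.0 (fully open).
Only numpy, scipy, OpenCV 4.12 (cv2) and the standard library are available. Lean on these libraries where they do the work, as an engineer would, in place of code of your own. Each camera call takes 0.05 s, during which the arm holds its last target. There are 200 camera calls.

## Working session

There is one attempt and no reset: what is moved stays moved. The work goes in short steps, Python scripts to look and compute and a tool call to move; the robot and the scene stay as the last step left them, time stands still between calls to the robot, and variables do not carry over. Pictures are saved under pics/ and viewed, about 8 in all and at most 12, crops included, and the job is handed in when it is done.

Besides the shell and the picture viewer there is one more tool, called in YAML: its name, and indented under it one key for each argument. drive_tool: Moves the arm, as the interface text tells. Its arguments: {"type":"object","properties":{"commands":{"type":"string"}},"required":["commands"]}

```bash
mkdir -p pics; cat > h.py <<'E'
import numpy as np, cv2
from plant import manip
from scipy.spatial.transform import Rotation as R
def cam(n):
    p=manip.camera_params(n); q=p["orientation"]; return p,R.from_quat([q[1],q[2],q[3],q[0]]).as_matrix(),np.array(p["xyz"])
def ray(n,u,v,z):
    p,M,o=cam(n); d=M@np.array([(u-p["cx"])/p["fx"],(v-p["cy"])/p["fy"],1]); return o+d*(z-o[2])/d[2]
def proj(n,P):
    p,M,o=cam(n); c=M.T@(np.array(P)-o); return p["fx"]*c[0]/c[2]+p["cx"],p["fy"]*c[1]/c[2]+p["cy"]
def snap(n,f):
    a=manip.grab_frame(n); cv2.imwrite("pics/"+f,a[:,:,::-1]); return a
E
python3 - <<'E'
from h import *
snap("top","t0.png");snap("scene","s0.png")
for n in("top","scene"):
    p=manip.camera_params(n);print(p)
print(manip.state(),manip.pinch_z)
E
```

```text
{'fx': 367.11675868414983, 'fy': 367.11675868414983, 'cx': 321.1686880810843, 'cy': 206.62050489134, 'xyz': array([0.40129888, 0.05464734, 0.9995231 ]), 'orientation': array([-0.05887385,  0.70466856, -0.70399963,  0.06603491])}
{'fx': 460.5231731934397, 'fy': 460.5231731934397, 'cx': 319.345788075106, 'cy': 200.66097092525754, 'xyz': array([ 1.26037598, -0.15498581,  1.20771333]), 'orientation': array([-0.240225  ,  0.75231675,  0.58748981, -0.17654229])}
{'time': 0.1, 'joint_pos': array([ 1.18402436e+00,  5.33404433e-02,  1.61417640e+00, -2.21096444e-05,
        1.47602420e+00, -1.18995022e-01]), 'joint_vel': array([-0.00164511, -0.0019335 , -0.00114432,  0.00010858,  0.0002829 ,
        0.00232115]), 'joint_efforts': array([-1.17587965e-04, -3.94901884e+01, -3.71364033e+01, -1.57962518e-04,
        3.97223019e-03, -4.06215435e-06]), 'tool_pos': array([0.16515001, 0.60218449, 0.23014345]), 'tool_rot': array([-2.33086031e-04,  1.33487704e-01,  9.91049990e-01, -9.45963088e-04]), 'contact_force': array([-0.5107735 ,  0.51118628, -0.68232625]), 'ft_torque': array([-0.0666962 , -0.01741851, -0.00795947]), 'gripper_width': 1.0030078392104074} 0.0187
```

View pics/t0.png

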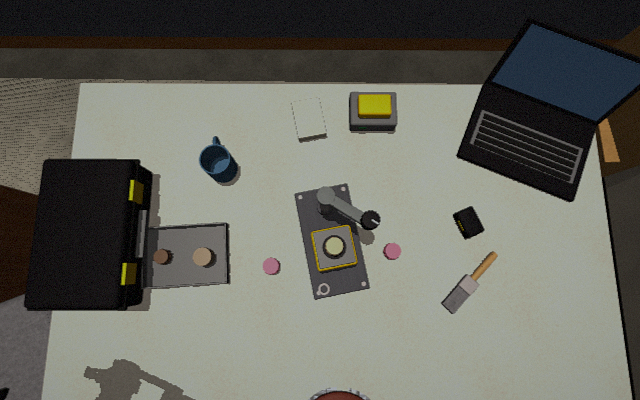

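View pics/s0.png

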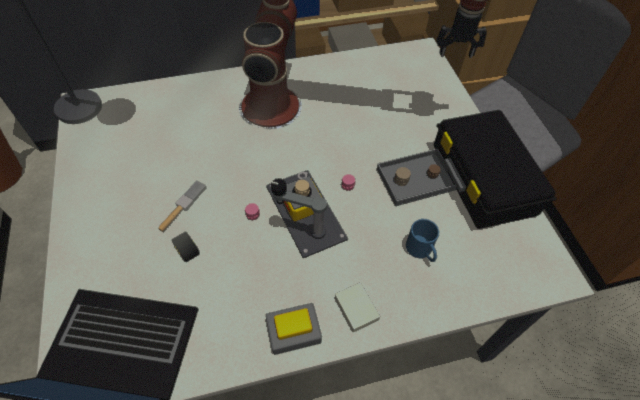

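Top view: black knob with white mark at (370,219), arm hub at (325,196), stone on window at (334,246). Look-alikes: pink cores at (271,266) and (392,251); the battery (468,222) is black but a block. I choose the knob at the arm's end and check it in a crop.

```bash
python3 - <<'E'
from h import *
a=cv2.imread("pics/t0.png")
cv2.imwrite("pics/c0.png",cv2.resize(a[175:305,280:410],None,fx=4.6,fy=4.6,interpolation=cv2.INTER_CUBIC)[:600])
# window/analyser top: yellow rim ; stone: cream
hsv=cv2.cvtColor(a,cv2.COLOR_BGR2HSV)
def blob(m,roi):
    z=np.zeros_like(m);y0,y1,x0,x1=roi;z[y0:y1,x0:x1]=m[y0:y1,x0:x1]
    c=max(cv2.findContours(z,0,2)[0],key=cv2.contourArea);return c
st=blob(cv2.inRange(hsv,(15,30,130),(40,140,255)),(232,260,320,348))
(u,v),r=cv2.minEnclosingCircle(st);print("stone",u,v,r,ray("top",u,v,.114), r*.885/367)
an=blob(cv2.inRange(hsv,(18,120,80),(40,255,255)),(215,280,300,365))
rc=cv2.minAreaRect(cv2.convexHull(an));print("analyser",rc,ray("top",*rc[0],.08))
pl=blob(cv2.inRange(hsv,(0,0,0),(180,255,120)),(175,305,285,375))
rc=cv2.minAreaRect(pl);b=cv2.boxPoints(rc);w=[ray("top",*q,.012) for q in b];print("plate",rc,*np.round(w,4))
kn=blob(cv2.inRange(hsv,(0,0,0),(180,255,45)),(205,235,355,385))
(u,v),r=cv2.minEnclosingCircle(kn);print("knob",u,v,r,ray("top",u,v,.21),r*.79/367)
E
```

```text
stone 334.0789489746094 245.2105255126953 8.547060012817383 [0.46532704 0.01457788 0.114     ] 0.020610757796575976
analyser ((333.55767822265625, 247.2884521484375), (40.792152404785156, 40.98826599121094), 78.69007110595703) [0.46261286 0.01437278 0.08      ]
plate ((340.8216857910156, 238.93875122070312), (109.08635711669922, 75.64006805419922), 79.2156982421875) [0.6173 0.1208 0.012 ] [ 0.6579 -0.0847  0.012 ] [ 0.367  -0.1321  0.012 ] [0.3309 0.0637 0.012 ]
knob 368.5 219.5 10.79361629486084 [ 0.51417974 -0.05628479  0.21      ] 0.023234214912643224
```

View pics/c0.png

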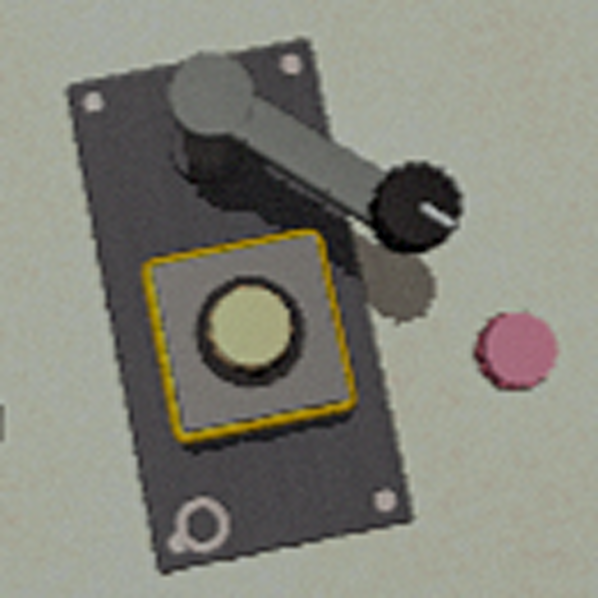

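The crop confirms it: the round ribbed knob with a white mark at (416,207) is on the arm's end, the hub is at (211,94), and the plate corners are at (68,88), (307,40), (412,520), (162,572). The stone is upright in the window.

```bash
cat > geo.py <<'E'
from h import *
f=lambda u,v,z:ray("top",280+u/4.6-.4,175+v/4.6-.4,z)
C=[f(u,v,.012)[:2] for u,v in((68,88),(307,40),(412,520),(162,572))]
E
python3 - <<'E'
from geo import *
print(*np.round(C,4)); print("sides",[np.linalg.norm(C[i]-C[i-1]) for i in range(4)])
mid=np.mean(C,0); ax=(C[0]+C[1]-C[2]-C[3]);ax/=np.linalg.norm(ax); print("yaw",np.arctan2(ax[1],ax[0]))
O=mid-ax*.025; P=O+ax*.115
hub=f(211,94,.171)[:2];kn=f(416,207,.21)[:2]
print("origin",O,"post",P,"hub",hub,"knob",kn,"dist",np.linalg.norm(kn-hub),np.linalg.norm(kn-P))
for p in(P,hub):
  d=kn-p; print("arm angle",(np.arctan2(d[1],d[0])-np.arctan2(-ax[1],-ax[0])))
# scene camera check
a=cv2.imread("pics/s0.png"); print("knob in scene",proj("scene",[*kn,.21]),"hub",proj("scene",[*hub,.171]))
print(R.from_quat(np.roll(manip.state()["tool_rot"],-1)).as_matrix().round(3))
E
```

```text
[0.6137 0.1182] [ 0.6435 -0.025 ] [ 0.3614 -0.0818] [0.3326 0.0612]
sides [np.float64(0.2868347153495381), np.float64(0.14630760025098535), np.float64(0.28775262751183556), np.float64(0.14583910748818782)]
yaw 0.19929335389522712
origin [0.46327571 0.01321621] post [0.57599948 0.03598353] hub [0.5765628  0.03630989] knob [ 0.51396527 -0.05962111] dist 0.11454783794799006 0.11396706466916286
arm angle 0.7959281894634906
arm angle 0.7933536205193388
knob in scene (np.float64(279.05109980471224), np.float64(183.10269072499528)) hub (np.float64(318.9516512966695), np.float64(202.91179466716042))
[[-0.964  0.265 -0.001]
 [ 0.265  0.964 -0.002]
 [ 0.    -0.002 -1.   ]]
```

drive_tool:
  commands: "85 0 0 -1 0;85 -.85 -.9 0 0;85 -.85 -.9 0 0;85 -.85 -.9 0 0;85 -.85 -.9 0 0;85 -.85 -.9 0 0;85 -.85 -.9 0 0;85 -.85 -.9 0 0"

```text
time: 1.1
tool_pos: [0.2877, 0.3719, 0.2608]
tool_rot: [-0.0, 0.133, 0.991, -0.0]
contact_force: [0.0, -0.2, 0.1]
gripper_width: 0.996
```

drive_tool:
  commands: "85 -.85 -.9 0 0;85 -.85 -.9 0 0;85 -.85 -.9 0 0;85 -.85 -.9 0 0;85 -.85 -.9 0 0;85 -.85 -.9 0 0;85 -.85 -.9 0 0;85 -.85 -.9 0 0"

```text
time: 2.1
tool_pos: [0.4272, 0.1098, 0.2609]
tool_rot: [-0.0, 0.134, 0.991, -0.0]
contact_force: [-1.3, 0.1, 0.8]
gripper_width: 0.998
```

drive_tool:
  commands: "85 -.85 -.9 0 0;85 -.85 -.9 0 0;85 0 0 0 -10;85 0 0 0 -10;85 0 0 0 -10;85 0 0 0 -10;85 0 0 0 -10;85 0 0 0 -10"

```text
time: 3.1
tool_pos: [0.4616, 0.0454, 0.2607]
tool_rot: [-0.0, -0.383, 0.924, 0.0]
contact_force: [-0.2, 0.4, 0.2]
gripper_width: 0.999
```

```bash
cat > tgt.py <<'E'
from h import *
def to(x,y,z,psi):
    s=manip.state(); M=R.from_quat(np.roll(s["tool_rot"],-1)).as_matrix(); d=M.T@(np.array([x,y,z])-s["tool_pos"])/.03
    ps=np.degrees(np.arctan2(M[1,0],M[0,0]))%360
    print("t",s["time"],"pos",s["tool_pos"].round(4),"psi",ps.round(2),"zax",M[:,2].round(3),"q",s["joint_pos"].round(3))
    print("shift units",d.round(2),"turn",-(psi-ps),"F",s["contact_force"].round(2),"T",s["ft_torque"].round(3),"w",s["gripper_width"])
E
python3 -c "from tgt import *;to(.514,-.0596,.26,237)"
```

```text
t 3.1 pos [0.4616 0.0454 0.2607] psi 224.99 zax [-0.001  0.    -1.   ] q [-0.063 -0.364  1.935 -0.     1.571 -2.419]
shift units [ 1.24 -3.71  0.02] turn -12.013904320143723 F [-0.24  0.4   0.18] T [-0.07  -0.017 -0.041] w 0.9990524607164881
```

drive_tool:
  commands: "85 .31 -.93 0 0;85 .31 -.93 0 0;85 .31 -.93 0 0;85 .31 -.93 0 0;85 0 0 0 -6;85 0 0 0 -6;85 0 0 0 0;85 0 0 0 0"

```text
time: 4.1
tool_pos: [0.5138, -0.0601, 0.261]
tool_rot: [-0.0, -0.474, 0.881, 0.0]
contact_force: [0.4, -0.1, -0.1]
gripper_width: 0.996
```

```bash
python3 - <<'E'
from tgt import *
to(.514,-.0596,.177,237)
a=snap("scene","s1.png");cv2.imwrite("pics/s1c.png",cv2.resize(a[100:260,200:400,::-1],None,fx=3.5,fy=3.5,interpolation=2))
E
```

```text
t 4.1 pos [ 0.5138 -0.0601  0.261 ] psi 236.58 zax [-0.  0. -1.] q [-0.26  -0.224  1.824 -0.     1.543 -2.819]
shift units [-0.02  0.    2.8 ] turn -0.4228511824265979 F [ 0.39 -0.12 -0.06] T [0.002 0.042 0.005] w 0.9959049696287064
```

View pics/s1c.png

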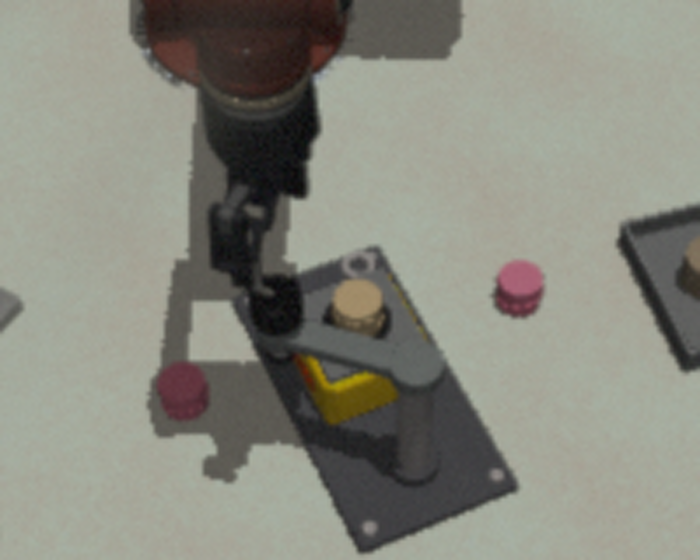

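The gripper is open above the knob (crop 275,305), and the stone is upright at (357,300). I'll descend and grip.

drive_tool:
  commands: "85 0 0 .5 0;85 0 0 .5 0;85 0 0 .5 0;85 0 0 .5 0;85 0 0 .4 0;85 0 0 .3 0;85 0 0 .1 0;85 0 0 0 0"

```text
time: 5.15
tool_pos: [0.5141, -0.0602, 0.1774]
tool_rot: [0.0, -0.475, 0.88, -0.0]
contact_force: [-0.3, -0.2, -0.0]
gripper_width: 0.997
```

drive_tool:
  commands: "55 0 0 0 0;48 0 0 0 0;44 0 0 0 0;41 0 0 0 0;30 0 0 0 0;30 0 0 0 0;30 0 0 0 0;30 0 0 0 0"

```text
time: 6.15
tool_pos: [0.5146, -0.0606, 0.1783]
tool_rot: [0.001, -0.474, 0.88, -0.001]
contact_force: [0.5, -2.2, 6.1]
gripper_width: 0.454
```

```bash
python3 -c "from tgt import *;to(.514,-.0596,.177,237)"
```

```text
t 6.15 pos [ 0.5146 -0.0606  0.1783] psi 236.64 zax [ 0.002 -0.001 -1.   ] q [-0.261 -0.169  1.915 -0.     1.394 -2.82 ]
shift units [-0.02  0.03  0.04] turn -0.3579579119636378 F [ 0.51 -2.22  6.06] T [-0.391 -0.173 -0.12 ] w 0.4535257730444102
```

drive_tool:
  commands: "30 0 0 0 1.9;30 0 .254 0 0;30 0 0 0 3.8;30 0 .254 0 0;30 0 0 0 3.8;30 0 .254 0 0;30 0 0 0 3.8;30 0 .254 0 0"

```text
time: 7.15
tool_pos: [0.4919, -0.0412, 0.1783]
tool_rot: [0.001, -0.369, 0.93, -0.002]
contact_force: [5.8, -8.4, 2.3]
gripper_width: 0.454
```

```bash
cat > chk.py <<'E'
from tgt import *
s=manip.state();p=s["tool_pos"][:2];d=p-np.array([.5763,.0361]);print("r",np.linalg.norm(d),"arm ang",np.arctan2(d[1],d[0])+np.pi*2-np.pi-.199)
to(.4635,.0135,.178,191.4)
E
python3 chk.py
```

```text
r 0.11442528967256155 arm ang 0.542869405698094
t 7.15 pos [ 0.4919 -0.0412  0.1783] psi 223.26 zax [ 0.003 -0.003 -1.   ] q [-2.330e-01 -2.340e-01  1.970e+00 -2.000e-03  1.401e+00 -2.559e+00]
shift units [-0.56  1.98  0.  ] turn 31.8601670592912 F [ 5.84 -8.39  2.3 ] T [-1.322 -1.153 -0.999] w 0.4538334304996383
```

drive_tool:
  commands: "30 0 0 0 4.5;30 0 .254 0 0;30 0 0 0 3.8;30 0 .254 0 0;30 0 0 0 3.8;30 0 .254 0 0;30 0 0 0 3.8;30 0 .254 0 0"

```text
time: 8.15
tool_pos: [0.4746, -0.0157, 0.1783]
tool_rot: [0.0, -0.237, 0.972, -0.001]
contact_force: [1.6, -8.3, 4.6]
gripper_width: 0.45
```

```bash
python3 chk.py
```

```text
r 0.1141300498603552 arm ang 0.27228499105964615
t 8.15 pos [ 0.4746 -0.0157  0.1783] psi 207.39 zax [ 0.001 -0.003 -1.   ] q [-1.890e-01 -2.820e-01  2.010e+00 -2.000e-03  1.412e+00 -2.237e+00]
shift units [-0.12  1.04  0.01] turn 15.991104875720339 F [ 1.62 -8.26  4.65] T [-1.374 -0.457 -0.753] w 0.4503138701239403
```

drive_tool:
  commands: "30 0 0 0 4.0;30 0 .254 0 0;30 0 0 0 3.8;30 0 .254 0 0;30 0 0 0 3.8;30 0 .254 0 0;30 0 0 0 3.8;30 0 .22 0 0"

```text
time: 9.15
tool_pos: [0.4649, 0.0124, 0.1782]
tool_rot: [-0.001, -0.105, 0.995, -0.001]
contact_force: [-2.2, -6.6, 9.1]
gripper_width: 0.453
```

```bash
python3 chk.py
```

```text
r 0.11391609092357449 arm ang 0.010534591123829096
t 9.15 pos [0.4649 0.0124 0.1782] psi 192.01 zax [-0.001 -0.002 -1.   ] q [-1.320e-01 -3.080e-01  2.030e+00 -2.000e-03  1.420e+00 -1.912e+00]
shift units [0.04 0.05 0.01] turn 0.6118403689291654 F [-2.17 -6.59  9.08] T [-1.131  0.203 -0.505] w 0.45336176869141237
```

drive_tool:
  commands: "30 0 .03 0 0;30 0 .03 0 0;30 0 .03 0 0;30 0 0 0 0;30 0 0 0 0;30 0 0 0 0;30 0 0 0 0;30 0 0 0 0"

```text
time: 10.15
tool_pos: [0.4647, 0.0133, 0.1782]
tool_rot: [-0.0, -0.104, 0.995, -0.003]
contact_force: [-0.3, -10.5, 7.4]
gripper_width: 0.452
```

```bash
python3 chk.py
```

```text
r 0.11393080169638858 arm ang 0.0026635060615232686
t 10.15 pos [0.4647 0.0133 0.1782] psi 191.94 zax [ 0.    -0.006 -1.   ] q [-0.128 -0.309  2.031 -0.006  1.419 -1.906]
shift units [0.04 0.02 0.01] turn 0.5402843192134412 F [ -0.32 -10.52   7.42] T [-1.636  0.111 -0.594] w 0.4520868346579827
```

drive_tool:
  commands: "30 0 .04 0 0;30 0 .04 0 0;30 0 0 0 0;30 0 0 0 0;30 0 0 0 0;30 0 0 0 0;30 0 0 0 0;30 0 0 0 0"

```text
time: 11.15
tool_pos: [0.4647, 0.0134, 0.1782]
tool_rot: [0.0, -0.104, 0.995, -0.006]
contact_force: [1.2, -19.2, 5.4]
gripper_width: 0.453
```

```bash
python3 chk.py
```

```text
r 0.11392868577296897 arm ang 0.0013964567686935436
t 11.15 pos [0.4647 0.0134 0.1782] psi 191.91 zax [ 0.001 -0.011 -1.   ] q [-0.125 -0.31   2.032 -0.011  1.417 -1.902]
shift units [0.04 0.01 0.01] turn 0.5065925242430183 F [  1.23 -19.19   5.39] T [-2.907 -0.196 -0.592] w 0.45334127054666695
```

At the stop: the force rises with no motion, and the knob axis is at (0.4647, 0.0134). I'll release, wind the wrist back and re-centre.

drive_tool:
  commands: "60 0 0 0 0;85 -.04 -.16 0 0;85 0 0 0 0;85 0 0 0 -3;85 0 0 0 -10;85 0 0 0 -10;85 0 0 0 -10;85 0 0 0 -10"

```text
time: 12.15
tool_pos: [0.4661, 0.0142, 0.1769]
tool_rot: [-0.0, -0.465, 0.885, 0.001]
contact_force: [0.7, -0.2, 0.1]
gripper_width: 0.994
```

drive_tool:
  commands: "85 0 0 0 -10;85 0 0 0 -7;85 0 0 0 0;85 0 0 0 0;85 0 0 0 0;85 0 0 0 0;85 0 0 0 0;85 0 0 0 0"

```text
time: 13.15
tool_pos: [0.4664, 0.0137, 0.1773]
tool_rot: [0.0, -0.588, 0.809, -0.0]
contact_force: [-0.3, -0.1, 0.8]
gripper_width: 0.994
```

```bash
python3 -c "
from tgt import *
to(.4647,.0134,.178,252)
a=snap('scene','s2.png');cv2.imwrite('pics/s2c.png',cv2.resize(a[120:240,230:380,::-1],None,fx=4.5,fy=4.5,interpolation=2))"
```

```text
t 13.15 pos [0.4664 0.0137 0.1773] psi 252.05 zax [ 0. -0. -1.] q [-0.13  -0.303  2.028 -0.     1.417 -2.959]
shift units [ 0.03  0.05 -0.02] turn 0.04550126423447409 F [-0.26 -0.14  0.79] T [ 0.007  0.022 -0.001] w 0.9940693119377386
```

View pics/s2c.png

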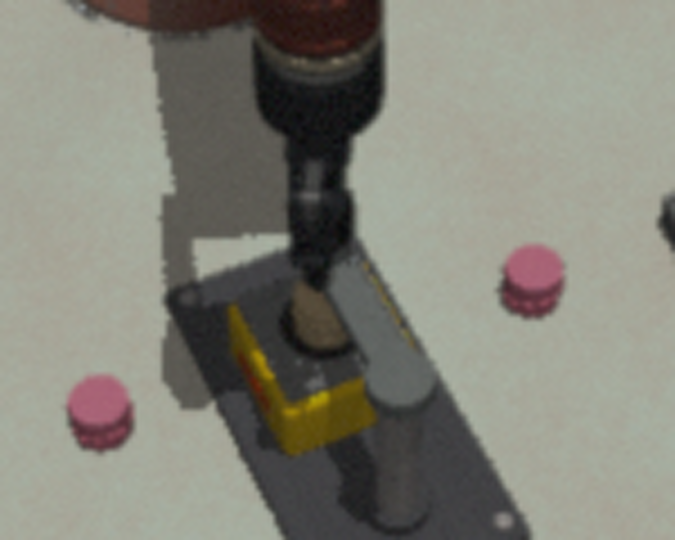

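The arm lies over the stone, which is upright at crop (318,315), with the gripper around the knob. I'll re-centre and grip.

drive_tool:
  commands: "70 .02 .06 0 0;55 0 0 0 0;45 0 0 0 0;30 0 0 0 0;30 0 0 0 0;30 0 0 0 0;30 0 0 0 0;30 0 0 0 0"

```text
time: 14.2
tool_pos: [0.4646, 0.0136, 0.1776]
tool_rot: [0.0, -0.588, 0.809, -0.0]
contact_force: [-1.6, -0.3, 4.1]
gripper_width: 0.452
```

```bash
python3 chk.py
```

```text
r 0.1139102798578477 arm ang -0.00041101019574768527
t 14.2 pos [0.4646 0.0136 0.1776] psi 252.06 zax [ 0. -0. -1.] q [-0.131 -0.309  2.032 -0.     1.418 -2.959]
shift units [ 0.02  0.03 -0.01] turn 60.65648999645563 F [-1.64 -0.31  4.05] T [ 0.018  0.16  -0.014] w 0.45236472080204115
```

drive_tool:
  commands: "30 0 0 0 2;30 0 0 0 2;30 0 0 0 2;30 0 0 0 2;30 0 0 0 2;30 0 0 0 2;30 0 0 0 2;30 0 0 0 2"

```text
time: 15.2
tool_pos: [0.4648, 0.0136, 0.1776]
tool_rot: [0.0, -0.469, 0.883, -0.0]
contact_force: [0.3, -0.5, 5.5]
gripper_width: 0.455
```

```bash
cat > tq.py <<'E'
from h import *
s=manip.state();M=R.from_quat(np.roll(s["tool_rot"],-1)).as_matrix();ps=np.degrees(np.arctan2(M[1,0],M[0,0]))%360
print("t %.2f psi %.2f turned %.3f rad"%(s["time"],ps,np.radians((252.06-ps)%360)),"F",s["contact_force"].round(2),"T",s["ft_torque"].round(4),"q6",s["joint_pos"][5].round(3),"pos",s["tool_pos"].round(4))
E
python3 tq.py
```

```text
t 15.20 psi 235.92 turned 0.282 rad F [ 0.26 -0.5   5.53] T [-0.1288  0.1023  0.158 ] q6 -2.678 pos [0.4648 0.0136 0.1776]
```

drive_tool:
  commands: "30 0 0 0 1;30 0 0 0 1;30 0 0 0 1;30 0 0 0 1;30 0 0 0 1;30 0 0 0 1;30 0 0 0 1;30 0 0 0 1"

```text
time: 16.2
tool_pos: [0.4648, 0.0135, 0.1776]
tool_rot: [0.0, -0.406, 0.914, -0.0]
contact_force: [-0.2, -1.6, 5.0]
gripper_width: 0.45
```

```bash
python3 tq.py
```

```text
t 16.20 psi 227.97 turned 0.421 rad F [-0.23 -1.61  4.99] T [-0.1648  0.0426  0.1008] q6 -2.539 pos [0.4648 0.0135 0.1776]
```

```bash
cat > av.py <<'E'
from h import *
import os
T=[]
for i in range(7):
    T.append(manip.state()["ft_torque"][2]); manip.grab_frame("top")
print(np.round(T,3),"mean %.4f sd %.3f"%(np.mean(T),np.std(T)))
os.system("python3 tq.py")
E
python3 av.py
```

```text
t 16.55 psi 227.97 turned 0.421 rad F [ 0.14 -1.43  4.64] T [-0.1425 -0.0029 -0.0607] q6 -2.539 pos [0.4648 0.0135 0.1776]
[ 0.101  0.028 -0.006 -0.045 -0.08  -0.046 -0.081] mean -0.0184 sd 0.061
```

drive_tool:
  commands: "30 0 0 0 2;30 0 0 0 2;30 0 0 0 2;30 0 0 0 2;30 0 0 0 2;30 0 0 0 2;30 0 0 0 2;30 0 0 0 2"

```text
time: 17.55
tool_pos: [0.4649, 0.0134, 0.1776]
tool_rot: [0.0, -0.275, 0.961, -0.0]
contact_force: [1.1, -2.4, 4.5]
gripper_width: 0.452
```

```bash
python3 av.py
```

```text
t 17.90 psi 211.93 turned 0.700 rad F [ 0.94 -0.46  4.93] T [-0.3629 -0.2163 -0.1632] q6 -2.259 pos [0.4649 0.0134 0.1776]
[ 0.122 -0.06  -0.132 -0.153 -0.185 -0.155 -0.142] mean -0.1008 sd 0.098
```

drive_tool:
  commands: "30 0 0 0 2;30 0 0 0 2;30 0 0 0 2;30 0 0 0 2;30 0 0 0 2;30 0 0 0 2;30 0 0 0 2;30 0 0 0 2"

```text
time: 18.9
tool_pos: [0.4649, 0.0133, 0.1776]
tool_rot: [0.001, -0.138, 0.99, -0.001]
contact_force: [2.6, -4.5, 5.2]
gripper_width: 0.451
```

```bash
python3 tq.py
```

```text
t 18.90 psi 195.92 turned 0.980 rad F [ 2.62 -4.55  5.19] T [-0.6693 -0.5316  0.1655] q6 -1.98 pos [0.4649 0.0133 0.1776]
```

drive_tool:
  commands: "30 0 0 0 2;30 0 0 0 2;30 0 0 0 2;30 0 0 0 2;30 0 0 0 2;30 0 0 0 2;30 0 0 0 2;30 0 0 0 2"

```text
time: 19.9
tool_pos: [0.465, 0.0132, 0.1776]
tool_rot: [0.001, 0.001, 1.0, -0.001]
contact_force: [3.2, -4.6, 4.6]
gripper_width: 0.456
```

```bash
python3 tq.py
```

```text
t 19.90 psi 179.91 turned 1.259 rad F [ 3.25 -4.61  4.64] T [-0.7348 -0.5448  0.1881] q6 -1.7 pos [0.465  0.0132 0.1776]
```

drive_tool:
  commands: "30 0 0 0 2;30 0 0 0 2;30 0 0 0 2;30 0 0 0 2;30 0 0 0 2;30 0 0 0 2;30 0 0 0 2;30 0 0 0 2"

```text
time: 20.9
tool_pos: [0.465, 0.0131, 0.1776]
tool_rot: [0.001, 0.14, 0.99, -0.001]
contact_force: [3.5, -4.6, 4.3]
gripper_width: 0.447
```

```bash
python3 tq.py
```

```text
t 20.90 psi 163.91 turned 1.539 rad F [ 3.53 -4.6   4.29] T [-0.811  -0.5526  0.2086] q6 -1.421 pos [0.465  0.0131 0.1776]
```

drive_tool:
  commands: "30 0 0 0 2;30 0 0 0 2;30 0 0 0 2;30 0 0 0 2;30 0 0 0 2;30 0 0 0 2;30 0 0 0 2;30 0 0 0 2"

```text
time: 21.9
tool_pos: [0.4649, 0.0129, 0.1776]
tool_rot: [0.001, 0.276, 0.961, -0.001]
contact_force: [2.8, -6.0, 5.6]
gripper_width: 0.45
```

```bash
python3 tq.py
```

```text
t 21.90 psi 147.91 turned 1.818 rad F [ 2.85 -6.    5.56] T [-0.8662 -0.4815  0.1557] q6 -1.142 pos [0.4649 0.0129 0.1776]
```

drive_tool:
  commands: "30 0 0 0 2;30 0 0 0 2;30 0 0 0 2;30 0 0 0 2;30 0 0 0 2;30 0 0 0 2;30 0 0 0 2;30 0 0 0 2"

```text
time: 22.9
tool_pos: [0.4648, 0.0128, 0.1776]
tool_rot: [0.001, 0.407, 0.913, -0.001]
contact_force: [2.1, -5.9, 4.9]
gripper_width: 0.457
```

```bash
python3 tq.py
```

```text
t 22.90 psi 131.91 turned 2.097 rad F [ 2.09 -5.92  4.94] T [-0.9272 -0.3786  0.1156] q6 -0.863 pos [0.4648 0.0128 0.1776]
```

drive_tool:
  commands: "30 0 0 0 2;30 0 0 0 2;30 0 0 0 2;30 0 0 0 2;30 0 0 0 2;30 0 0 0 2;30 0 0 0 2;30 0 0 0 2"

```text
time: 23.9
tool_pos: [0.4647, 0.0127, 0.1776]
tool_rot: [0.001, 0.531, 0.848, -0.001]
contact_force: [1.3, -6.6, 5.2]
gripper_width: 0.452
```

```bash
python3 tq.py
```

```text
t 23.90 psi 115.91 turned 2.376 rad F [ 1.27 -6.62  5.24] T [-0.9877 -0.3151  0.0959] q6 -0.583 pos [0.4647 0.0127 0.1776]
```

drive_tool:
  commands: "30 0 0 0 2;30 0 0 0 2;30 0 0 0 2;30 0 0 0 2;30 0 0 0 2;30 0 0 0 2;30 0 0 0 2;30 0 0 0 2"

```text
time: 24.9
tool_pos: [0.4645, 0.0127, 0.1776]
tool_rot: [0.001, 0.643, 0.766, -0.001]
contact_force: [1.0, -7.0, 6.7]
gripper_width: 0.452
```

```bash
python3 tq.py
```

```text
t 24.90 psi 99.91 turned 2.656 rad F [ 1.   -6.95  6.65] T [-1.0141 -0.196   0.1321] q6 -0.304 pos [0.4645 0.0127 0.1776]
```

drive_tool:
  commands: "30 0 0 0 2;30 0 0 0 2;30 0 0 0 2;30 0 0 0 2;30 0 0 0 2;30 0 0 0 2;30 0 0 0 2;30 0 0 0 2"

```text
time: 25.9
tool_pos: [0.4644, 0.0127, 0.1776]
tool_rot: [0.001, 0.744, 0.669, -0.001]
contact_force: [0.5, -6.8, 6.9]
gripper_width: 0.45
```

```bash
python3 tq.py
```

```text
t 25.90 psi 83.92 turned 2.935 rad F [ 0.53 -6.76  6.91] T [-0.9832 -0.0707  0.2088] q6 -0.025 pos [0.4644 0.0127 0.1776]
```

drive_tool:
  commands: "30 0 0 0 2;30 0 0 0 2;30 0 0 0 2;30 0 0 0 2;30 0 0 0 2;30 0 0 0 2;30 0 0 0 2;30 0 0 0 2"

```text
time: 26.9
tool_pos: [0.4643, 0.0127, 0.1776]
tool_rot: [0.001, 0.829, 0.559, -0.001]
contact_force: [0.8, -6.2, 6.7]
gripper_width: 0.452
```

```bash
python3 tq.py
```

```text
t 26.90 psi 67.92 turned 3.214 rad F [ 0.8  -6.19  6.72] T [-0.9929  0.0372  0.2061] q6 0.254 pos [0.4643 0.0127 0.1776]
```

drive_tool:
  commands: "30 0 0 0 2;30 0 0 0 2;30 0 0 0 2;30 0 0 0 2;30 0 0 0 2;30 0 0 0 2;30 0 0 0 2;30 0 0 0 2"

```text
time: 27.9
tool_pos: [0.4642, 0.0128, 0.1777]
tool_rot: [0.001, 0.899, 0.438, -0.001]
contact_force: [-1.6, -5.8, 8.2]
gripper_width: 0.453
```

```bash
python3 tq.py
```

```text
t 27.90 psi 51.92 turned 3.493 rad F [-1.6  -5.8   8.18] T [-0.9906  0.0633  0.2268] q6 0.533 pos [0.4642 0.0128 0.1777]
```

drive_tool:
  commands: "30 0 0 0 2;30 0 0 0 2;30 0 0 0 2;30 0 0 0 2;30 0 0 0 2;30 0 0 0 2;30 0 0 0 2;30 0 0 0 2"

```text
time: 28.9
tool_pos: [0.464, 0.0129, 0.1777]
tool_rot: [0.001, 0.951, 0.308, -0.001]
contact_force: [-1.3, -5.7, 8.1]
gripper_width: 0.454
```

```bash
python3 tq.py; python3 -c "
from h import *
a=snap('scene','s3.png');cv2.imwrite('pics/s3c.png',cv2.resize(a[165:215,275:345,::-1],None,fx=10,fy=10,interpolation=2))"
```

```text
t 28.90 psi 35.93 turned 3.772 rad F [-1.33 -5.66  8.1 ] T [-0.9192  0.1822  0.2307] q6 0.813 pos [0.464  0.0129 0.1777]
```

View pics/s3c.png

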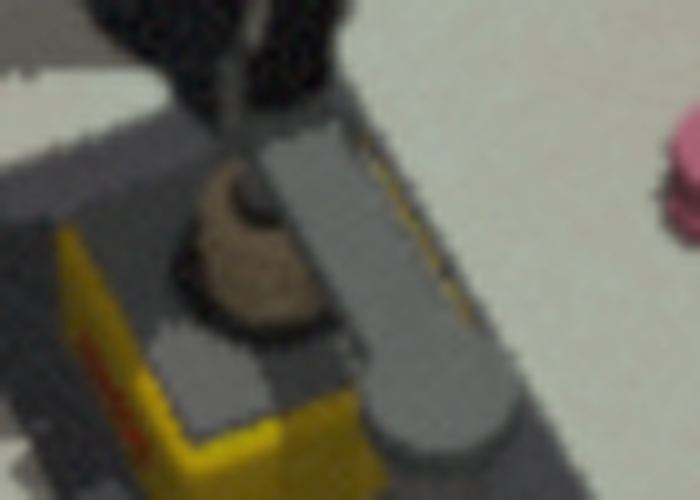

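The dark foot is visible at crop (260,200), resting on the upright stone. Torque averaged about 0.145 up to 2.66 rad and about 0.218 from 2.94 rad on, so touch came at about 2.8 rad (up to 3.2 at the latest). Aiming for 4.45 rad stays in tolerance across that range.

drive_tool:
  commands: "30 0 0 0 2.4;30 0 0 0 2.4;30 0 0 0 2.4;30 0 0 0 2.4;30 0 0 0 2.4;30 0 0 0 2.4;30 0 0 0 2.4;30 0 0 0 2.4"

```text
time: 29.95
tool_pos: [0.464, 0.0131, 0.1777]
tool_rot: [0.001, 0.989, 0.145, -0.001]
contact_force: [-1.9, -5.0, 7.8]
gripper_width: 0.453
```

```bash
python3 tq.py
```

```text
t 29.95 psi 16.72 turned 4.108 rad F [-1.87 -5.02  7.79] T [-0.7709  0.2025  0.2572] q6 1.148 pos [0.464  0.0131 0.1777]
```

drive_tool:
  commands: "30 0 0 0 2.3;30 0 0 0 2.3;30 0 0 0 2.3;30 0 0 0 2.3;30 0 0 0 2.3;30 0 0 0 2.3;30 0 0 0 2.3;30 0 0 0 2.3"

```text
time: 30.95
tool_pos: [0.464, 0.0132, 0.1777]
tool_rot: [0.001, 1.0, -0.015, -0.001]
contact_force: [-0.6, -4.5, 8.0]
gripper_width: 0.456
```

```bash
python3 tq.py
```

```text
t 30.95 psi 358.33 turned 4.428 rad F [-0.64 -4.5   8.01] T [-0.7382  0.149   0.2808] q6 1.469 pos [0.464  0.0132 0.1777]
```

drive_tool:
  commands: "45 0 0 0 0;60 0 0 0 0;85 0 0 0 0;85 0 0 0 0;85 0 0 0 0;85 0 0 -.3 0;85 0 0 -.6 0;85 0 0 -1 0"

```text
time: 31.95
tool_pos: [0.4642, 0.0137, 0.2353]
tool_rot: [-0.0, 1.0, -0.013, -0.0]
contact_force: [0.1, 0.1, 0.5]
gripper_width: 1.0
```

drive_tool:
  commands: "85 0 0 -1 0;85 0 0 -1 0;85 -1 0 0 0;85 -1 0 0 0;85 -1 0 0 0;85 -1 0 0 0;85 -1 0 0 0;85 0 0 0 0"

```text
time: 32.95
tool_pos: [0.3141, 0.0177, 0.2964]
tool_rot: [0.0, 1.0, -0.014, 0.003]
contact_force: [1.2, 0.2, 0.8]
gripper_width: 1.001
```

```bash
python3 tq.py; python3 -c "
from h import *
a=snap('top','t4.png');b=snap('scene','s4.png')
A=cv2.resize(a[190:290,290:380,::-1],None,fx=5,fy=5,interpolation=2)[:500]
B=cv2.resize(b[160:225,265:330,::-1],(330,330),interpolation=2);B=cv2.copyMakeBorder(B,0,170,0,0,0)
cv2.imwrite('pics/c4.png',np.hstack([A,B]))"
```

```text
t 32.95 psi 358.44 turned 4.426 rad F [1.2  0.2  0.77] T [-0.0617 -0.0432 -0.0085] q6 1.416 pos [0.3141 0.0177 0.2964]
```

View pics/c4.png

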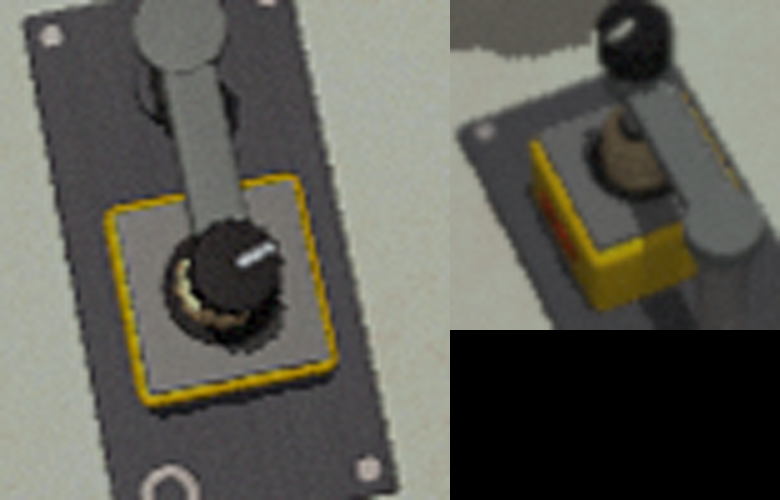

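The mark has turned about 253° (4.41 rad) relative to the arm, which matches the tool's 4.43, so there was no slip. The stone stands and the arm is at its stop. The torque steps are noisy enough (a wave of about 0.05) that touch could be later than 2.8, and there is time left. I'll regrip, sweep back and forth across the touch point, and locate it again.

drive_tool:
  commands: "85 1 0 0 0;85 1 0 0 0;85 1 0 0 0;85 1 0 0 0;85 1 0 0 0;85 0 0 .8 0;85 0 0 .8 0;85 0 0 .8 0"

```text
time: 34.05
tool_pos: [0.4653, 0.0137, 0.2213]
tool_rot: [-0.0, 1.0, -0.013, -0.0]
contact_force: [0.5, -0.5, 0.2]
gripper_width: 0.996
```

drive_tool:
  commands: "85 0 0 .8 0;85 0 0 .5 0;85 0 0 .2 0;55 0 0 0 0;45 0 0 0 0;30 0 0 0 0;30 0 0 0 0;30 0 0 0 0"

```text
time: 35.05
tool_pos: [0.4651, 0.0131, 0.1788]
tool_rot: [0.001, 1.0, -0.014, 0.001]
contact_force: [-0.7, -3.2, 6.4]
gripper_width: 0.456
```

```bash
python3 tq.py
```

```text
t 35.05 psi 358.45 turned 4.426 rad F [-0.73 -3.18  6.38] T [-0.3921  0.3156  0.0679] q6 1.467 pos [0.4651 0.0131 0.1788]
```

drive_tool:
  commands: "30 0 0 0 -2.5;30 0 0 0 -2.5;30 0 0 0 -2.5;30 0 0 0 -2.5;30 0 0 0 -2.5;30 0 0 0 -2.5;30 0 0 0 -2.5;30 0 0 0 -2.5"

```text
time: 36.05
tool_pos: [0.4651, 0.0133, 0.1788]
tool_rot: [0.001, 0.987, 0.161, 0.001]
contact_force: [-2.1, -1.5, 6.1]
gripper_width: 0.454
```

```bash
python3 tq.py
```

```text
t 36.05 psi 18.52 turned 4.076 rad F [-2.09 -1.54  6.1 ] T [-0.3309  0.2781 -0.0177] q6 1.117 pos [0.4651 0.0133 0.1788]
```

drive_tool:
  commands: "30 0 0 0 -2.5;30 0 0 0 -2.5;30 0 0 0 -2.5;30 0 0 0 -2.5;30 0 0 0 -2.5;30 0 0 0 -2.5;30 0 0 0 -2.5;30 0 0 0 -2.5"

```text
time: 37.05
tool_pos: [0.465, 0.0135, 0.1787]
tool_rot: [0.0, 0.944, 0.33, 0.001]
contact_force: [-2.9, -1.4, 6.3]
gripper_width: 0.456
```

```bash
python3 tq.py
```

```text
t 37.05 psi 38.52 turned 3.727 rad F [-2.86 -1.41  6.34] T [-0.1757  0.3581 -0.1177] q6 0.767 pos [0.465  0.0135 0.1787]
```

drive_tool:
  commands: "30 0 0 0 -2.5;30 0 0 0 -2.5;30 0 0 0 -2.5;30 0 0 0 -2.5;30 0 0 0 -2.5;30 0 0 0 -2.5;30 0 0 0 -2.5;30 0 0 0 -2.5"

```text
time: 38.05
tool_pos: [0.4649, 0.0137, 0.1787]
tool_rot: [0.0, 0.872, 0.489, 0.001]
contact_force: [-2.7, -0.4, 7.1]
gripper_width: 0.453
```

```bash
python3 tq.py
```

```text
t 38.05 psi 58.52 turned 3.378 rad F [-2.68 -0.41  7.07] T [-0.1035  0.5151 -0.0634] q6 0.418 pos [0.4649 0.0137 0.1787]
```

drive_tool:
  commands: "30 0 0 0 -2.5;30 0 0 0 -2.5;30 0 0 0 -2.5;30 0 0 0 -2.5;30 0 0 0 -2.5;30 0 0 0 -2.5;30 0 0 0 -2.5;30 0 0 0 -2.5"

```text
time: 39.05
tool_pos: [0.4647, 0.0138, 0.1787]
tool_rot: [0.0, 0.774, 0.633, 0.0]
contact_force: [-4.4, -0.9, 5.7]
gripper_width: 0.452
```

```bash
python3 tq.py
```

```text
t 39.05 psi 78.52 turned 3.029 rad F [-4.42 -0.91  5.73] T [-0.1302  0.5912 -0.0724] q6 0.069 pos [0.4647 0.0138 0.1787]
```

drive_tool:
  commands: "30 0 0 0 -2.5;30 0 0 0 -2.5;30 0 0 0 -2.5;30 0 0 0 -2.5;30 0 0 0 -2.5;30 0 0 0 -2.5;30 0 0 0 -2.5;30 0 0 0 -2.5"

```text
time: 40.05
tool_pos: [0.4644, 0.0137, 0.1786]
tool_rot: [-0.0, 0.653, 0.758, 0.0]
contact_force: [-4.3, -0.8, 7.8]
gripper_width: 0.453
```

```bash
python3 tq.py
```

```text
t 40.05 psi 98.51 turned 2.680 rad F [-4.32 -0.78  7.79] T [-0.0766  0.6819 -0.1382] q6 -0.28 pos [0.4644 0.0137 0.1786]
```

drive_tool:
  commands: "30 0 0 0 -2.5;30 0 0 0 -2.5;30 0 0 0 -2.5;30 0 0 0 -2.5;30 0 0 0 1.25;30 0 0 0 2.5;30 0 0 0 2.5;30 0 0 0 2.5"

```text
time: 41.05
tool_pos: [0.4644, 0.0138, 0.1786]
tool_rot: [-0.0, 0.645, 0.764, -0.0]
contact_force: [-4.2, -1.3, 6.5]
gripper_width: 0.455
```

```bash
python3 tq.py
```

```text
t 41.05 psi 99.65 turned 2.660 rad F [-4.21 -1.32  6.5 ] T [-0.0597  0.705   0.1502] q6 -0.299 pos [0.4644 0.0138 0.1786]
```

drive_tool:
  commands: "30 0 0 0 2.5;30 0 0 0 2.5;30 0 0 0 2.5;30 0 0 0 2.5;30 0 0 0 2.5;30 0 0 0 2.5;30 0 0 0 2.5;30 0 0 0 2.5"

```text
time: 42.05
tool_pos: [0.4646, 0.0138, 0.1787]
tool_rot: [0.0, 0.768, 0.641, 0.0]
contact_force: [-4.1, -0.8, 7.2]
gripper_width: 0.452
```

```bash
python3 tq.py
```

```text
t 42.05 psi 79.66 turned 3.009 rad F [-4.09 -0.75  7.22] T [-0.0973  0.5712  0.1879] q6 0.05 pos [0.4646 0.0138 0.1787]
```

drive_tool:
  commands: "30 0 0 0 2.5;30 0 0 0 2.5;30 0 0 0 2.5;30 0 0 0 2.5;30 0 0 0 2.5;30 0 0 0 2.5;30 0 0 0 2.5;30 0 0 0 2.5"

```text
time: 43.05
tool_pos: [0.4648, 0.0137, 0.1787]
tool_rot: [0.0, 0.867, 0.497, 0.0]
contact_force: [-2.1, -0.4, 6.4]
gripper_width: 0.453
```

```bash
python3 tq.py
```

```text
t 43.05 psi 59.66 turned 3.358 rad F [-2.12 -0.42  6.42] T [-0.1326  0.5324  0.1941] q6 0.399 pos [0.4648 0.0137 0.1787]
```

drive_tool:
  commands: "30 0 0 0 2.6;30 0 0 0 2.6;30 0 0 0 2.6;30 0 0 0 2.6;30 0 0 0 2.6;30 0 0 0 2.6;30 0 0 0 2.6;30 0 0 0 2.6"

```text
time: 44.05
tool_pos: [0.465, 0.0136, 0.1787]
tool_rot: [0.0, 0.943, 0.333, 0.001]
contact_force: [-2.4, -1.2, 5.8]
gripper_width: 0.452
```

```bash
python3 tq.py
```

```text
t 44.05 psi 38.86 turned 3.721 rad F [-2.41 -1.18  5.77] T [-0.2161  0.2924  0.2177] q6 0.762 pos [0.465  0.0136 0.1787]
```

drive_tool:
  commands: "30 0 0 0 2.6;30 0 0 0 2.6;30 0 0 0 2.6;30 0 0 0 2.6;30 0 0 0 2.6;30 0 0 0 2.6;30 0 0 0 2.6;30 0 0 0 2.6"

```text
time: 45.05
tool_pos: [0.4651, 0.0133, 0.1788]
tool_rot: [0.001, 0.988, 0.157, 0.001]
contact_force: [-0.8, -2.7, 4.9]
gripper_width: 0.454
```

```bash
python3 tq.py
```

```text
t 45.05 psi 18.05 turned 4.084 rad F [-0.8  -2.66  4.9 ] T [-0.3552  0.2968  0.2506] q6 1.125 pos [0.4651 0.0133 0.1788]
```

drive_tool:
  commands: "30 0 0 0 2.5;30 0 0 0 2.5;30 0 0 0 2.5;30 0 0 0 2.5;30 0 0 0 2.5;30 0 0 0 2.5;30 0 0 0 2.5;30 0 0 0 2.5"

```text
time: 46.05
tool_pos: [0.4652, 0.0131, 0.1788]
tool_rot: [0.001, 1.0, -0.017, 0.001]
contact_force: [-2.4, -2.5, 5.8]
gripper_width: 0.452
```

```bash
python3 tq.py
```

```text
t 46.05 psi 358.06 turned 4.433 rad F [-2.41 -2.55  5.79] T [-0.4826  0.2542  0.2747] q6 1.474 pos [0.4652 0.0131 0.1788]
```

drive_tool:
  commands: "45 0 0 0 0;60 0 0 0 0;85 0 0 0 0;85 0 0 0 0;85 0 0 0 0;85 0 0 -.3 0;85 0 0 -.6 0;85 0 0 -1 0"

```text
time: 47.05
tool_pos: [0.4642, 0.0137, 0.2353]
tool_rot: [-0.0, 1.0, -0.017, -0.0]
contact_force: [-0.1, 0.2, -0.1]
gripper_width: 0.994
```

drive_tool:
  commands: "85 0 0 -1 0;85 0 0 -1 0;85 -1 0 0 0;85 -1 0 0 0;85 -1 0 0 0;85 -1 0 0 0;85 -1 0 0 0;85 0 0 0 0"

```text
time: 48.05
tool_pos: [0.3142, 0.0186, 0.2964]
tool_rot: [0.0, 1.0, -0.017, 0.003]
contact_force: [0.2, -0.6, 0.3]
gripper_width: 0.996
```

```bash
python3 tq.py; python3 -c "
from h import *
a=snap('top','t5.png');b=snap('scene','s5.png')
A=cv2.resize(a[190:290,290:380,::-1],None,fx=5,fy=5,interpolation=2)[:500]
B=cv2.resize(b[160:225,265:330,::-1],(330,330),interpolation=2);B=cv2.copyMakeBorder(B,0,170,0,0,0)
cv2.imwrite('pics/c5.png',np.hstack([A,B]))"
```

```text
t 48.05 psi 358.09 turned 4.433 rad F [ 0.19 -0.6   0.31] T [ 0.0491 -0.0159 -0.0288] q6 1.425 pos [0.3142 0.0186 0.2964]
```

View pics/c5.png

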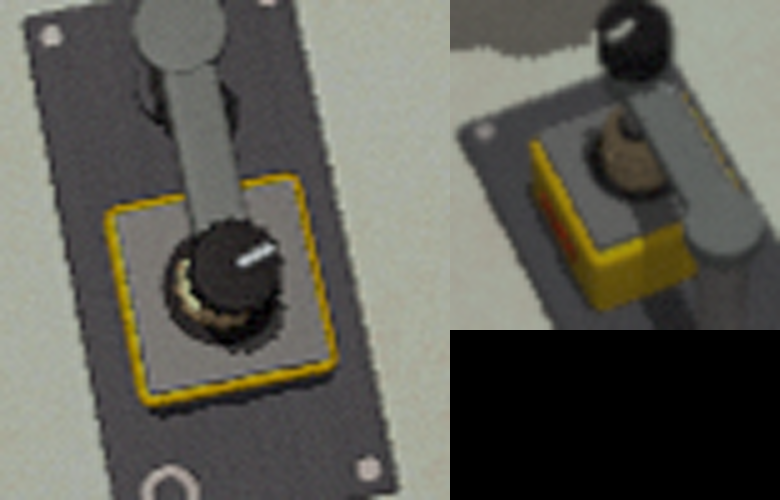

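The scene is unchanged: mark at (257,255), arm at its stop, stone upright with the foot on it. Averaging the forward and reverse torques cancels the drag and gives 0.006 at 2.67 rad but 0.058 at 3.02 and 0.065 at 3.37. Touch is therefore between 2.67 and 3.02 rad, and the final 4.43 rad is 1.41 to 1.76 rad past it, within 1.57 ± 0.4.

```bash
python3 -c "
from plant import manip
print(manip.job_done())"
```

```text
the job is handed in; nothing more can be done
None
```

The job is handed in at about 48 s. I gripped the knob and swung the arm clockwise from about 0.80 rad onto its stop, where the force rose from 7 to 19 N with almost no further motion. I then regripped, turned the knob clockwise 4.43 rad in all, let go and moved clear.

**Touch point:** the single torque readings were noisy, at about ±0.03–0.05 N m. The first pass suggested touch at about 2.8 rad but could not rule out a later one. I backed the knob off to about 2.5 rad and came forward again. Averaging both directions put first touch between 2.67 and 3.02 rad, so the final setting is 1.41 to 1.76 rad past touch, against a target of 1.57 ± 0.4.

**Last checks:** the white mark had turned about 253°, which agrees with the tool's turn, so the knob did not slip. The final pictures show the arm at its stop, the stone upright on the window under the foot, and the ring where it was. I did not check the other bystanders in the final pictures; no move came near them. The last torque readings (0.25–0.28 N m) were slightly above the expected 0.25. The force on the stone could not be measured directly, so 18.4 to 21.6 N is inferred from the turn.

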